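# Latch the leak tester's gauge cabinet shut

## Task

Close the window door of the sloping-front gauge cabinet and latch it tight: swing the open door down on to its black gasket, press it firmly there, and turn its T-handle clockwise all the way to its stop so that the latch draws the door down. If the handle stops short, press harder rather than force the latch against its keeper. Then let go, leaving everything else on the bench where it stands.

Things in the scene. Friction and masses are not known exactly. Their poses are not given: they have to be found in the camera images.
- cabinet: Fixed grey steel gauge cabinet, 360 mm wide, 360 mm deep: front wall 75 mm high, then a face sloping up at 30 degrees, then a flat top 237 mm high and 80 mm deep. Origin: centre of its underside; x points from the sloping front to the back, y along its width, z up. The sloping face carries the opening, a black bulb gasket round it, and the door.
- keeper: Ramped steel crescent under the lower flange of the cabinet's opening; the latch's pawl runs beneath it. Its height is adjusted by hand and differs by up to 1 mm either way. Its origin and axes are the cabinet's. How hard the door must be pressed for the pawl to pass under it depends on it: 11 to 17 N at the handle (20 N always does).
- door_hinge (a point): Middle of the door's hinge line, at the upper end of the sloping face (cabinet frame: x 75, y 0, z 229 mm), running along the cabinet's y axis. The point turns with the door: its -x axis runs down the door to the free edge, z points out of the outer face. Shut, z leans 30 degrees from vertical towards the cabinet's front.
- door_edge (a point): Middle of the door's free lower edge, at its underside, 265 mm from the hinge. The door is a blue steel pan 280 mm wide and 18 mm thick with a clear window in its upper half. Axes as door_hinge.
- door (a joint): Angle of the door about its hinge, growing as the free edge lifts. 0 = drawn tight; at 0.033 its rim just touches the gasket. It starts open, about level, at 0.42 to 0.66, held there by a counterbalance spring and friction. Swinging it takes 1 to 5 N at the handle; let go near shut, it may lift again. The gasket resists with about 3 N per mm at the handle.
- tee_grip (a point): Centre of the T-handle's black bar (100 mm long, 16 mm wide, 18 mm high): 200 mm down the door from the hinge, midway across, 62 mm above the door's underside (44 mm above its outer face). x runs along the bar, z along the turning axis, square to the door, outwards. It stands on a 20 mm round stem, nothing else near it. White mark at one end.
- tee (a joint): Angle turned by the T-handle, clockwise seen from outside. Starts at 0 to 0.22 (free); stop at 2.356 (135 degrees), bar in line with the slope. At about 0.4 the pawl meets the keeper's end and stops dead unless the door is pressed hard enough on its gasket. Past 0.8 it has caught; the rest draws the door down 3 mm at the handle: follow it. It takes 0.15 to 0.5 N m and stays where left.
- hexkey: Red T-handled hex key, 190 mm long, lying on the bench to the left of the cabinet. Bystander; origin under its middle.
- carton: White and red carton, 85 x 60 x 70 mm, on the bench to the right of the cabinet. Bystander; origin under its centre.
- arbor: Steel arbor, 85 mm high, 52 mm wide, standing on the bench by the cabinet's left front corner. Bystander; origin under its centre.
- grease: Yellow jar with a black lid, 70 mm high, 56 mm wide, standing on the bench by the cabinet's right front corner. Bystander; origin under its centre.
- tester: Hand-held vacuum tester: black body, brass tube, dial gauge and steel plate, 300 mm long, 130 mm high, on the bench on the left. Bystander; origin under its middle.
- packing: Wooden packing block, 130 x 70 x 45 mm, on the bench. Bystander; origin under its centre.
- vblock: Aluminium V-block, 80 x 60 x 46 mm, on the bench. Bystander; origin under its centre.
- case: Blue plastic case, 160 x 100 x 50 mm, on the bench. Bystander; origin under its centre.

How it is judged:
On the way, in this order (a step that is already met when the one before it is completed fails the run):
1. the door is swung down on to its gasket with the handle not yet turned past the keeper (value of joint door below 0.04 rad and value of joint tee below 0.6 rad), for 0.1 s.
2. the latch has caught: handle turned well past the keeper's end with the door held down (value of joint door below 0.022 rad and value of joint tee above 0.8 rad), for 0.2 s.
At the end, for the whole second after the job is handed in: The door is drawn down on its gasket (door angle under 0.009 rad), the T-handle is turned home (over 2.2 of its 2.356 rad) and at rest (value of joint door below 0.009 rad and value of joint tee above 2.2 rad and not (velocity of joint tee above 0.05 rad/s) and not (velocity of joint tee below -0.05 rad/s)); the robot touches nothing.
It fails at once if a bystander on the bench is shifted by more than 25 mm (distance of any of hexkey, carton, arbor, grease, tester, packing, vblock, case from where it was at the start of the episode above 0.025 m).
It fails at once if the latch is forced against its keeper with over 70 N (drawing the door down normally takes 20 to 40 N) (contact force between keeper and anything else above 70 N).
It also fails if it takes over 48 s, if anything falls off the work surface, if the arm or the gripper's body presses on something with over 40 N, if the wrist force passes 120 N, or if a joint passes its speed limit or range.

## Robot

A 7-joint arm with a two-finger parallel gripper is mounted at the origin on the work surface. World frame = base frame: x ahead of the robot, y to its left, z up, the work surface at z = 0. Lengths are in m, angles in rad, forces in N, time in s.
With the tool pointing down it reaches from about 0.425 to 0.925 m from the base axis. Payload 6.8 kg.
Tool frame: the origin (TCP) lies between the finger pads; the fingertips stand r.tcp_to_tips ahead of it and the grasp point (between the pads) lies 3 mm ahead of it (r.tcp_to_tips is the distance from the TCP to the fingertips, in m); z points along the fingers, y is the line along which they close (so a half turn about z gives the same grasp; the last joint's range is limited). The gripper opens to 85 mm and grips with 20 to 120 N. Pads are 22 mm wide; open, the fingers measure 114 mm over their backs; the gripper's body (76 mm by 85 mm) begins 54 mm behind the grasp point. The pads swing forward as they close: fully open they stand 13 mm farther back than shut.
Start: joints at [-1.432, 0.477, 0.022, 1.555, -0.011, 1.109, -0.083], TCP at [0.165, 0.655, 0.253] pointing down, gripper open.
Joint ranges: [-2.96, 2.96], [-0.34, 2.1], [-1.41, 1.46], [0.24, 2.44], [-1.37, 4.51], [0.17, 1.92], [-2.96, 2.96]. Speed limits (rad/s): [2.39, 2.39, 3.14, 3.14, 3.14, 3.14, 3.14].

## Interface

Orientations are given as a rotation vector (axis times angle).
In Python, from bench import r gives the robot as it stands. The module is installed in compiled form; this text tells all that it offers.
- The arm moves only by the tool step_arm, never from a script. Its argument "moves" is a list of rows, each an object of numbers: "rx", "ry", "rz": the turn, a rotation vector about the tool's x, y, z in degrees; "dx", "dy", "dz": the shift along the tool's x, y, z in mm; "gripper": the opening, from -1 (shut) to 1 (fully open). In form: [{"rx": .., "ry": .., "rz": .., "dx": .., "dy": .., "dz": .., "gripper": ..}, ...]. A call has 1 to 20 rows; each row shifts and turns the commanded pose from where the row before left it, along the tool's axes as they then stand; what a row does not reach is not made up. A row lasts 1/8 s, in which the tool goes at most 62.5 mm and 10.7 degrees, less where a joint would pass 70% of its speed; a pose out of reach is approached as far as the arm can. A call is refused whole if a number of a shift passes 62.5 or a number of a turn 10.7, either way. A call with a gripper value outside its range is refused whole. The fingers move at their own pace and stop on an object; "grip_force" is the grip in N (left out, the last holds). Time passes only in rows, so rows that do not move let the fingers close. It gives the time, the measured TCP pose, the force, the opening and the grip force at its end, in the units of the state.
- r.get_obs(): the state, without advancing time (a new reading comes with each control period).
- r.grab_frame(name): name is "scene" or "top"; returns the picture (420x560x3 uint8, blue, green, red); there is no depth.
- r.camera_info(name): a dict with "mtx" (3x3 intrinsics, pixels), "rvec" (rotation vector, rad) and "tvec" (3), from world to camera coordinates, as OpenCV has them. Camera axes: x right, y down, z forward; pixel columns grow to the right and rows downward; lengths in m; the calibration is good to about 2 mm. A picture is of the moment at which its call begins. camera_info takes no time and is no camera call.
- r.hand_in(): hands the job in; it is judged then, once.
The state is a dict: "clock": time; "joints": joint angles; "qvel": joint speeds; "tau": joint torques, N m; "tcp_pos": TCP position; "orientation": TCP orientation; "contact_force": force on the tool from outside, world axes, zero at the start; "moment": the same for the moment, N m; "grip_width": finger opening in m; "gripper_force": force on a finger pad.
Only numpy, scipy, OpenCV 4.12 (cv2) and the standard library are available. Lean on these libraries where they do the work, as an engineer would, in place of code of your own. Each camera call takes 0.05 s, during which the arm holds its last target. There are 200 camera calls.

## Working session

There is one attempt and no reset: what is moved stays moved. The work goes in short steps, Python scripts to look and compute and a tool call to move; the robot and the scene stay as the last step left them, time stands still between calls to the robot, and variables do not carry over. Pictures are saved under pics/ and viewed, at most 10 in all, crops included, and the job is handed in when it is done.

Besides the shell and the picture viewer there is one more tool, called after ">>>" as name(argument=value, ...), one argument or row to a line, values as JSON. step_arm: Moves the arm, as the interface text tells. Its arguments: {"type":"object","properties":{"moves":{"type":"array","items":{"type":"object","properties":{"rx":{"type":"number"},"ry":{"type":"number"},"rz":{"type":"number"},"dx":{"type":"number"},"dy":{"type":"number"},"dz":{"type":"number"},"gripper":{"type":"number"}}}},"grip_force":{"type":"number"}},"required":["moves"]}

```bash
mkdir -p pics; python3 - <<'E'
from bench import r
import cv2
for n in("scene","top"):
    cv2.imwrite(f"pics/{n}0.png",r.grab_frame(n)); print(n,r.camera_info(n))
print(r.get_obs(), r.tcp_to_tips)
E
```

```text
scene {'mtx': array([[447.47661257,   0.        , 285.5293058 ],
       [  0.        , 447.47661257, 208.26347468],
       [  0.        ,   0.        ,   1.        ]]), 'rvec': array([ 0.9164221 , -2.85648342,  0.46544392]), 'tvec': array([0.43528304, 0.32978755, 1.22747048])}
top {'mtx': array([[477.85810551,   0.        , 275.69424598],
       [  0.        , 477.85810551, 212.27801832],
       [  0.        ,   0.        ,   1.        ]]), 'rvec': array([ 2.1525849 , -2.19043242,  0.06672677]), 'tvec': array([0.03956593, 0.53636742, 1.4324298 ])}
{'clock': 0.1, 'joints': array([-1.43214122,  0.47770695,  0.02234756,  1.55636104, -0.01148921,
        1.10932964, -0.08304491]), 'qvel': array([ 2.95407209e-04, -2.71178386e-03, -1.33147040e-04, -3.67616881e-03,
       -6.73482462e-04,  6.40006672e-05,  5.70698346e-04]), 'tau': array([ 4.30989297e-03, -5.97760177e+01,  1.61361236e+00, -2.81953597e+01,
        1.28073263e-02,  5.09190097e-03, -7.26187750e-06]), 'tcp_pos': array([0.16476478, 0.65405435, 0.25242648]), 'orientation': array([-3.86492656e-01, -3.11765347e+00,  2.63118774e-03]), 'contact_force': array([-0.74698618, -0.49281104,  0.27430162]), 'moment': array([-0.03192016, -0.04522022,  0.04636575]), 'gripper_force': 0.0, 'grip_width': 0.0857821834534237} 0.022
```

View pics/scene0.png

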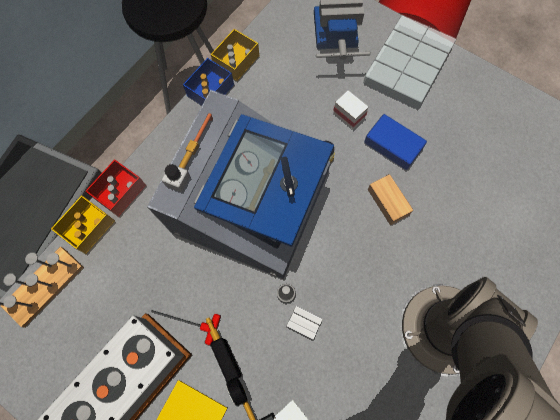

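View pics/top0.png

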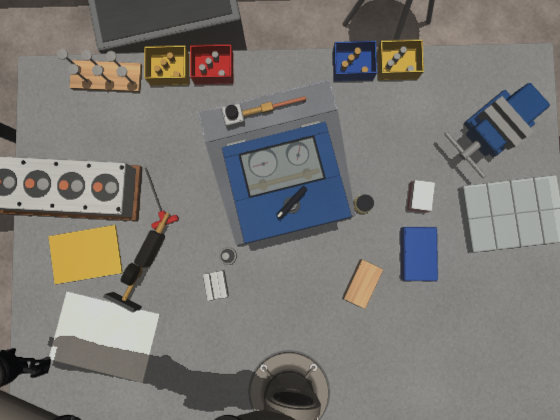

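The scene view shows the open blue door with the black bar at about (288,176). In the top view the bar is at about (292,203), and the base is below it at (290,390). Next I'll measure the door corners and the bar in both views.

```bash
cat > h.py <<'E'
import cv2,numpy as np
from bench import r
def cam(n):
    c=r.camera_info(n);R=cv2.Rodrigues(np.array(c["rvec"]))[0];t=np.array(c["tvec"]).reshape(3,1)
    return np.array(c["mtx"]),R,t
def tri(a,b):
    P=[]
    for n in("scene","top"):
        K,R,t=cam(n);P.append(K@np.hstack([R,t]))
    X=cv2.triangulatePoints(P[0],P[1],np.float64(a).reshape(-1,2).T,np.float64(b).reshape(-1,2).T)
    return (X[:3]/X[3]).T
def proj(n,X):
    K,R,t=cam(n);return cv2.projectPoints(np.float64(X).reshape(-1,3),R,t,K,None)[0].reshape(-1,2)
E
python3 - <<'E'
import cv2,numpy as np
out=[]
for n,b in(("scene",(185,100,155,160)),("top",(205,110,160,145))):
    im=cv2.imread(f"pics/{n}0.png");x,y,w,h=b
    c=im[y:y+h,x:x+w]
    hsv=cv2.cvtColor(c,cv2.COLOR_BGR2HSV)
    m=cv2.inRange(hsv,(100,120,40),(125,255,255))
    cs,_=cv2.findContours(m,0,2);k=max(cs,key=cv2.contourArea)
    hull=cv2.convexHull(k);q=cv2.approxPolyDP(hull,4,True)[:,0]+[x,y];print(n,"door",q.tolist())
    d=cv2.inRange(c,(0,0,0),(45,45,45))
    cs,_=cv2.findContours(d,0,2)
    for k in cs:
        if cv2.contourArea(k)>60: print(" dark",cv2.minAreaRect(k+np.array([[x,y]])),cv2.boundingRect(k+np.array([[x,y]])))
    c2=cv2.resize(c,None,fx=3.7,fy=3.7,interpolation=cv2.INTER_CUBIC)
    out.append(cv2.resize(c[:, :],(400,600*1) if 0 else (400,int(400*h/w)),interpolation=cv2.INTER_CUBIC)[:412])
H=min(o.shape[0] for o in out)
cv2.imwrite("pics/crop0.png",np.hstack([o[:H] for o in out]))
E
```

```text
scene door [[241, 115], [333, 145], [290, 245], [194, 207]]
 dark ((258.3000183105469, 234.9000244140625), (46.06299591064453, 7.602630138397217), 26.56505012512207) (237, 226, 44, 22)
top door [[324, 122], [350, 216], [245, 242], [223, 147]]
```

View pics/crop0.png

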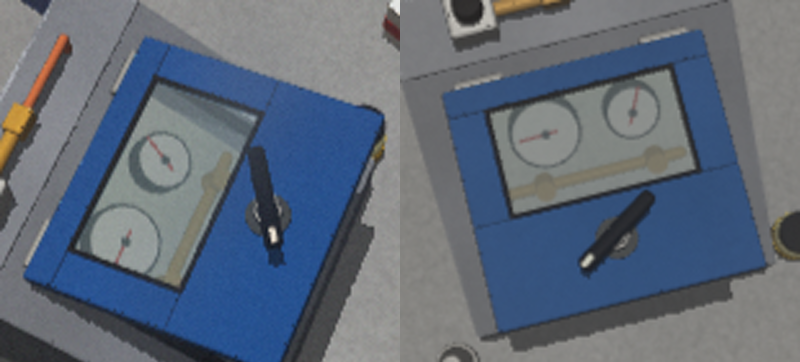

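The crop shows the bar's white-marked end at the left and front. Bar ends are at about (285,158)/(291,195) in scene and (304,188)/(279,216) in top.

```bash
python3 - <<'E'
from h import *
np.set_printoptions(precision=4,suppress=True)
# hinge-right, free-right, free-left, hinge-left
A=[[241,115],[333,145],[290,245],[194,207]]; B=[[324,122],[350,216],[245,242],[223,147]]
X=tri(A,B);print(X)
hr,fr,fl,hl=X
yv=((hl-hr)+(fl-fr));yv[2]=0;yv/=np.linalg.norm(yv)
d=((fr-hr)+(fl-hl))/2;print("width",np.linalg.norm(hl-hr),np.linalg.norm(fl-fr),"len",np.linalg.norm(d))
xh=np.cross(yv,[0,0,1]);print("y",yv,"xcab",xh,"yaw",np.degrees(np.arctan2(xh[1],xh[0])))
e=np.arctan2(-d[2],-(d@xh));print("slope down deg",np.degrees(e),"door angle",np.pi/6-e)
T=tri([[285,158],[291.2,195],[288.1,176.5]],[[303.8,188],[279.4,216.4],[291.6,202.2]]);print("tee",T,np.linalg.norm(T[0]-T[1]))
E
```

```text
[[ 0.7519 -0.104   0.2463]
 [ 0.5042 -0.1614  0.2667]
 [ 0.4442  0.1057  0.2532]
 [ 0.6937  0.1616  0.2374]]
width 0.27207134137918093 0.2740724952985209 len 0.2555765893445004
y [-0.2166  0.9763  0.    ] xcab [ 0.9763  0.2166 -0.    ] yaw 12.507416227201896
slope down deg -4.0524194455681295 door angle 0.5943268375953058
tee [[ 0.5699 -0.0454  0.3125]
 [ 0.5047  0.0164  0.2985]
 [ 0.5375 -0.0147  0.3041]] 0.09093618070173426
```

```bash
cat >> h.py <<'E'
from scipy.spatial.transform import Rotation as Ro
np.set_printoptions(precision=2,suppress=True)
H=np.array([.728,.028,.229]);yaw=np.radians(12.5)
xh=np.array([np.cos(yaw),np.sin(yaw),0]);yh=np.array([-np.sin(yaw),np.cos(yaw),0])
def pose(th,tee,up=0):   # tool pose on the bar; up: standoff along the door normal (m)
    e=np.pi/6-th;n=-np.sin(e)*xh+np.cos(e)*np.array([0,0,1]);xd=np.cos(e)*xh+np.sin(e)*np.array([0,0,1])
    p=H-.2*xd+(.062+.003+up)*n
    a=np.pi/4-tee        # tool y, from xd towards yh
    y=np.cos(a)*xd+np.sin(a)*yh;z=-n
    return p,Ro.from_matrix(np.c_[np.cross(y,z),y,z])
def now():
    o=r.get_obs();return o["tcp_pos"],Ro.from_rotvec(o["orientation"])
def diff(p0,R0,p1,R1):
    return R0.inv().apply(p1-p0)*1e3,np.degrees((R0.inv()*R1).as_rotvec())
E
python3 - <<'E'
from h import *
p0,R0=now();p1,R1=pose(.594,.19,.09)
print(p1,R1.as_matrix());print(diff(p0,R0,p1,R1))
E
```

```text
[ 0.54 -0.01  0.4 ] [[-0.73  0.68 -0.07]
 [ 0.69  0.73 -0.02]
 [ 0.04 -0.06 -1.  ]]
(array([-530.49, -554.36, -144.26]), array([ 2.6 ,  3.1 , 29.24]))
```

>>> step_arm(
  moves=[
    {"dz":-50},
    {"dz":-50},
    {"dz":-44},
    {"dx":-33,"dy":-34.6},
    {"dx":-33,"dy":-34.6},
    {"dx":-33,"dy":-34.6},
    {"dx":-33,"dy":-34.6},
    {"dx":-33,"dy":-34.6},
    {"dx":-33,"dy":-34.6},
    {"dx":-33,"dy":-34.6},
    {"dx":-33,"dy":-34.6},
    {"dx":-33,"dy":-34.6},
    {"dx":-33,"dy":-34.6},
    {"dx":-33,"dy":-34.6},
    {"dx":-33,"dy":-34.6},
    {"dx":-33,"dy":-34.6},
    {"dx":-33,"dy":-34.6},
    {"dx":-33,"dy":-34.6},
    {"dx":-33,"dy":-34.6},
  ],
)

```text
invalid input at $.moves[0]: expected keys rx, ry, rz, dx, dy, dz, gripper
```

```bash
python3 - <<'E'
from h import *
p0,R0=now();p1,R1=pose(.594,.19,.09);print(r.get_obs()["joints"],p0)
print(diff(p0,R0,p1,R1))
E
```

```text
[-1.43  0.48  0.02  1.56 -0.01  1.11 -0.08] [0.16 0.65 0.25]
(array([-530.49, -554.36, -144.26]), array([ 2.6 ,  3.1 , 29.24]))
```

>>> step_arm(
  moves=[
    {"rx":0,"ry":0,"rz":0,"dx":0,"dy":0,"dz":-50,"gripper":1},
    {"rx":0,"ry":0,"rz":0,"dx":0,"dy":0,"dz":-50,"gripper":1},
    {"rx":0,"ry":0,"rz":0,"dx":0,"dy":0,"dz":-44,"gripper":1},
    {"rx":0,"ry":0,"rz":0,"dx":-33,"dy":-34.6,"dz":0,"gripper":1},
    {"rx":0,"ry":0,"rz":0,"dx":-33,"dy":-34.6,"dz":0,"gripper":1},
    {"rx":0,"ry":0,"rz":0,"dx":-33,"dy":-34.6,"dz":0,"gripper":1},
    {"rx":0,"ry":0,"rz":0,"dx":-33,"dy":-34.6,"dz":0,"gripper":1},
    {"rx":0,"ry":0,"rz":0,"dx":-33,"dy":-34.6,"dz":0,"gripper":1},
    {"rx":0,"ry":0,"rz":0,"dx":-33,"dy":-34.6,"dz":0,"gripper":1},
    {"rx":0,"ry":0,"rz":0,"dx":-33,"dy":-34.6,"dz":0,"gripper":1},
    {"rx":0,"ry":0,"rz":0,"dx":-33,"dy":-34.6,"dz":0,"gripper":1},
    {"rx":0,"ry":0,"rz":0,"dx":-33,"dy":-34.6,"dz":0,"gripper":1},
    {"rx":0,"ry":0,"rz":0,"dx":-33,"dy":-34.6,"dz":0,"gripper":1},
    {"rx":0,"ry":0,"rz":0,"dx":-33,"dy":-34.6,"dz":0,"gripper":1},
    {"rx":0,"ry":0,"rz":0,"dx":-33,"dy":-34.6,"dz":0,"gripper":1},
    {"rx":0,"ry":0,"rz":0,"dx":-33,"dy":-34.6,"dz":0,"gripper":1},
    {"rx":0,"ry":0,"rz":0,"dx":-33,"dy":-34.6,"dz":0,"gripper":1},
    {"rx":0,"ry":0,"rz":0,"dx":-33,"dy":-34.6,"dz":0,"gripper":1},
    {"rx":0,"ry":0,"rz":0,"dx":-33,"dy":-34.6,"dz":0,"gripper":1},
  ],
)

```text
clock: 2.48
tcp_pos: [0.542, -0.0126, 0.3971]
orientation: [-0.386, -3.117, -0.0]
contact_force: [1.4, 0.6, -0.9]
grip_width: 0.0853
gripper_force: 0.0
```

```bash
python3 - <<'E'
from h import *
p0,R0=now();p1,R1=pose(.594,.19,.09);print(r.get_obs()["joints"],p0)
print(diff(p0,R0,p1,R1))
E
```

```text
[-0.62  0.15  0.62  1.71 -0.09  1.31  1.34] [ 0.54 -0.01  0.4 ]
(array([-1.9 ,  0.2 , -0.59]), array([ 2.69,  3.05, 29.26]))
```

>>> step_arm(
  moves=[
    {"rx":0.7,"ry":0.8,"rz":7.3,"dx":-2,"dy":0,"dz":0,"gripper":1},
    {"rx":0.7,"ry":0.8,"rz":7.3,"dx":0,"dy":0,"dz":0,"gripper":1},
    {"rx":0.7,"ry":0.8,"rz":7.3,"dx":0,"dy":0,"dz":0,"gripper":1},
    {"rx":0.6,"ry":0.7,"rz":7.3,"dx":0,"dy":0,"dz":0,"gripper":1},
    {"rx":0,"ry":0,"rz":0,"dx":0,"dy":0,"dz":25,"gripper":1},
    {"rx":0,"ry":0,"rz":0,"dx":0,"dy":0,"dz":25,"gripper":1},
  ],
)

```text
clock: 3.22
tcp_pos: [0.54, -0.0124, 0.3465]
orientation: [-1.138, -2.864, 0.062]
contact_force: [0.3, 0.8, -0.3]
grip_width: 0.0854
gripper_force: 0.0
```

```bash
python3 - <<'E'
from h import *
p0,R0=now();p1,R1=pose(.594,.19,0)
print(diff(p0,R0,p1,R1))
ims=[]
for n in("scene","top"):
    im=r.grab_frame(n); cx,cy=proj(n,p1)[0].astype(int)
    ims.append(cv2.resize(im[cy-60:cy+60,cx-60:cx+60],(400,400),interpolation=cv2.INTER_CUBIC));print(cx,cy,proj(n,p0))
cv2.imwrite("pics/c1.png",np.hstack(ims))
E
```

```text
(array([-1.09, -0.56, 38.71]), array([-0.04, -0.02,  0.04]))
287 175 [[286.09 169.24]]
291 202 [[291.05 199.73]]
```

View pics/c1.png

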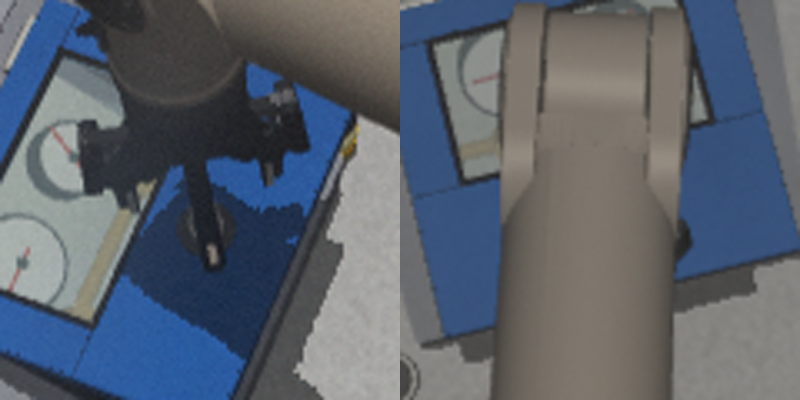

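The crop shows the bar, around (205,210), between the two open fingers. I'll descend and grip.

>>> step_arm(
  moves=[
    {"rx":0,"ry":0,"rz":0,"dx":-1,"dy":0,"dz":20,"gripper":1},
    {"rx":0,"ry":0,"rz":0,"dx":0,"dy":0,"dz":18.5,"gripper":1},
    {"rx":0,"ry":0,"rz":0,"dx":0,"dy":0,"dz":0,"gripper":-0.4},
    {"rx":0,"ry":0,"rz":0,"dx":0,"dy":0,"dz":0,"gripper":-1},
    {"rx":0,"ry":0,"rz":0,"dx":0,"dy":0,"dz":0,"gripper":-1},
    {"rx":0,"ry":0,"rz":0,"dx":0,"dy":0,"dz":0,"gripper":-1},
    {"rx":0,"ry":0,"rz":0,"dx":0,"dy":0,"dz":0,"gripper":-1},
    {"rx":0,"ry":0,"rz":0,"dx":0,"dy":0,"dz":0,"gripper":-1},
  ],
  grip_force=50,
)

```text
clock: 4.32
tcp_pos: [0.5384, -0.0138, 0.3092]
orientation: [-1.139, -2.865, 0.061]
contact_force: [0.6, 0.2, 1.1]
grip_width: 0.0172
gripper_force: 48.8
```

```bash
python3 - <<'E'
from h import *
o=r.get_obs();p0,R0=now();print(o["clock"],R0.inv().apply(o["contact_force"]),R0.inv().apply(o["moment"]),o["grip_width"],o["gripper_force"],o["joints"])
print(diff(p0,R0,*pose(.594,.19)))
d=np.radians(2.0)
for th in(.594,.3): print(diff(*pose(th,.19),*pose(th-d,.19)))
E
```

```text
4.325 [-0.26  0.46 -1.16] [-0.19 -0.2  -0.04] 0.017179933158944023 48.777408599853516 [-0.64  0.27  0.67  1.8  -0.16  1.2   0.9 ]
(array([ 0.21, -0.69,  1.34]), array([-0.  ,  0.01,  0.03]))
(array([ 1.2 , -1.78,  7.02]), array([-1.66, -1.12,  0.  ]))
(array([ 1.2 , -1.78,  7.02]), array([-1.66, -1.12,  0.  ]))
```

>>> step_arm(
  moves=[
    {"rx":-1.66,"ry":-1.12,"rz":0,"dx":1.2,"dy":-1.78,"dz":7,"gripper":-1},
    {"rx":-1.66,"ry":-1.12,"rz":0,"dx":1.2,"dy":-1.78,"dz":7,"gripper":-1},
    {"rx":-1.66,"ry":-1.12,"rz":0,"dx":1.2,"dy":-1.78,"dz":7,"gripper":-1},
    {"rx":-1.66,"ry":-1.12,"rz":0,"dx":1.2,"dy":-1.78,"dz":7,"gripper":-1},
    {"rx":-1.66,"ry":-1.12,"rz":0,"dx":1.2,"dy":-1.78,"dz":7,"gripper":-1},
    {"rx":-1.66,"ry":-1.12,"rz":0,"dx":1.2,"dy":-1.78,"dz":7,"gripper":-1},
  ],
)

```text
clock: 5.08
tcp_pos: [0.5264, -0.0166, 0.2668]
orientation: [1.117, 2.809, 0.12]
contact_force: [0.9, -0.2, 0.9]
grip_width: 0.0172
gripper_force: 48.9
```

```bash
cat > s.py <<'E'
from h import *
import sys
th,tee=map(float,sys.argv[1:3])
o=r.get_obs();p0,R0=now();print(o["clock"],"F",R0.inv().apply(o["contact_force"]),"M",R0.inv().apply(o["moment"]),o["grip_width"],o["joints"])
print(diff(p0,R0,*pose(th,tee)))
E
python3 s.py .3846 .19
```

```text
5.075 F [-0.79  0.56 -0.74] M [ 0.   -0.05  0.02] 0.01722907898849821 [-0.66  0.16  0.66  2.02 -0.17  0.86  0.9 ]
(array([ 0.33, -0.69,  1.06]), array([0.07, 0.03, 0.02]))
```

>>> step_arm(
  moves=[
    {"rx":-1.66,"ry":-1.12,"rz":0,"dx":1.2,"dy":-1.78,"dz":7,"gripper":-1},
    {"rx":-1.66,"ry":-1.12,"rz":0,"dx":1.2,"dy":-1.78,"dz":7,"gripper":-1},
    {"rx":-1.66,"ry":-1.12,"rz":0,"dx":1.2,"dy":-1.78,"dz":7,"gripper":-1},
    {"rx":-1.66,"ry":-1.12,"rz":0,"dx":1.2,"dy":-1.78,"dz":7,"gripper":-1},
    {"rx":-1.66,"ry":-1.12,"rz":0,"dx":1.2,"dy":-1.78,"dz":7,"gripper":-1},
  ],
)

```text
clock: 5.7
tcp_pos: [0.5232, -0.0173, 0.2304]
orientation: [1.06, 2.667, 0.257]
contact_force: [-0.4, 1.0, 0.4]
grip_width: 0.017
gripper_force: 49.0
```

```bash
python3 s.py .21 .19
```

```text
5.7 F [ 0.9   0.57 -0.44] M [-0.02  0.28 -0.05] 0.017032376997890272 [-0.63  0.12  0.63  2.18 -0.26  0.57  1.  ]
(array([ 0.44, -0.8 ,  1.07]), array([0.09, 0.01, 0.02]))
```

>>> step_arm(
  moves=[
    {"rx":-1.66,"ry":-1.12,"rz":0,"dx":1.2,"dy":-1.78,"dz":7,"gripper":-1},
    {"rx":-1.66,"ry":-1.12,"rz":0,"dx":1.2,"dy":-1.78,"dz":7,"gripper":-1},
    {"rx":-1.66,"ry":-1.12,"rz":0,"dx":1.2,"dy":-1.78,"dz":7,"gripper":-1},
    {"rx":-1.66,"ry":-1.12,"rz":0,"dx":1.2,"dy":-1.78,"dz":7,"gripper":-1},
  ],
)

```text
clock: 6.2
tcp_pos: [0.525, -0.017, 0.2011]
orientation: [1.014, 2.55, 0.357]
contact_force: [-0.9, 2.0, 2.3]
grip_width: 0.0169
gripper_force: 49.1
```

```bash
python3 s.py .07 .19
```

```text
6.2 F [ 1.48  1.71 -2.3 ] M [-0.29  0.63 -0.02] 0.016922814201926394 [-0.52  0.14  0.53  2.29 -0.52  0.32  1.26]
(array([ 0.43, -0.74,  1.03]), array([ 0.06, -0.02,  0.01]))
```

>>> step_arm(
  moves=[
    {"rx":-0.83,"ry":-0.56,"rz":0,"dx":0.6,"dy":-0.89,"dz":3.5,"gripper":-1},
    {"rx":-0.83,"ry":-0.56,"rz":0,"dx":0.6,"dy":-0.89,"dz":3.5,"gripper":-1},
    {"rx":-0.42,"ry":-0.28,"rz":0,"dx":0.3,"dy":-0.45,"dz":1.75,"gripper":-1},
  ],
)

```text
clock: 6.58
tcp_pos: [0.5264, -0.0166, 0.1922]
orientation: [1.0, 2.513, 0.387]
contact_force: [-3.7, 0.4, 5.0]
grip_width: 0.0172
gripper_force: 49.7
```

```bash
python3 s.py .0266 .19
```

```text
6.575 F [ 1.4   0.1  -6.11] M [ 0.49  0.48 -0.04] 0.017163873208036824 [-0.43  0.15  0.44  2.32 -0.69  0.25  1.43]
(array([ 0.41, -0.85,  1.05]), array([ 0.05, -0.06, -0.01]))
```

>>> step_arm(
  moves=[
    {"rx":-0.42,"ry":-0.28,"rz":0,"dx":0.3,"dy":-0.45,"dz":1.75,"gripper":-1},
    {"rx":-0.42,"ry":-0.28,"rz":0,"dx":0.3,"dy":-0.45,"dz":1.75,"gripper":-1},
    {"rx":0,"ry":0,"rz":0,"dx":0,"dy":0,"dz":0,"gripper":-1},
  ],
)

```text
clock: 6.95
tcp_pos: [0.527, -0.0164, 0.189]
orientation: [0.994, 2.498, 0.4]
contact_force: [-7.3, -0.3, 10.7]
grip_width: 0.0174
gripper_force: 50.3
```

```bash
python3 s.py .0092 .19
```

```text
6.95 F [  1.67  -0.04 -12.87] M [ 0.61  0.65 -0.03] 0.017389658644422403 [-0.38  0.15  0.38  2.33 -0.78  0.22  1.52]
(array([ 0.5 , -0.99,  1.43]), array([ 0.1 , -0.08, -0.03]))
```

>>> step_arm(
  moves=[
    {"rx":0,"ry":0,"rz":0,"dx":0.3,"dy":-0.5,"dz":2,"gripper":-1},
    {"rx":0,"ry":0,"rz":0,"dx":0.3,"dy":-0.4,"dz":2,"gripper":-1},
    {"rx":0,"ry":0,"rz":0,"dx":0,"dy":0,"dz":0,"gripper":-1},
  ],
)

```text
clock: 7.32
tcp_pos: [0.528, -0.0162, 0.1855]
orientation: [0.994, 2.498, 0.401]
contact_force: [-13.7, -1.0, 19.5]
grip_width: 0.0168
gripper_force: 51.4
```

```bash
python3 s.py -.005 .19
```

```text
7.325 F [  2.89  -0.71 -23.66] M [ 0.53  0.86 -0.  ] 0.016777144677978424 [-0.36  0.16  0.36  2.33 -0.81  0.22  1.55]
(array([ 0.57, -1.09,  0.73]), array([-0.53, -0.53, -0.04]))
```

>>> step_arm(
  moves=[
    {"rx":0,"ry":0,"rz":4,"dx":0,"dy":0,"dz":0,"gripper":-1},
    {"rx":0,"ry":0,"rz":4,"dx":0,"dy":0,"dz":0,"gripper":-1},
    {"rx":0,"ry":0,"rz":4,"dx":0,"dy":0,"dz":0,"gripper":-1},
    {"rx":0,"ry":0,"rz":4,"dx":0,"dy":0,"dz":0,"gripper":-1},
  ],
)

```text
clock: 7.82
tcp_pos: [0.5282, -0.0161, 0.1857]
orientation: [1.35, 2.362, 0.486]
contact_force: [-13.7, -1.3, 19.0]
grip_width: 0.0169
gripper_force: 51.4
```

```bash
python3 s.py -.005 .469
```

```text
7.825 F [  2.45  -1.88 -23.26] M [ 0.55  0.7  -0.1 ] 0.016855590038581055 [-0.42  0.16  0.43  2.33 -0.86  0.23  1.32]
(array([ 0.26, -1.39,  0.8 ]), array([-0.63, -0.36, -0.16]))
```

>>> step_arm(
  moves=[
    {"rx":0,"ry":0,"rz":4,"dx":0,"dy":0,"dz":0,"gripper":-1},
    {"rx":0,"ry":0,"rz":4,"dx":0,"dy":0,"dz":0,"gripper":-1},
    {"rx":0,"ry":0,"rz":4,"dx":0,"dy":0,"dz":0,"gripper":-1},
  ],
)

```text
clock: 8.2
tcp_pos: [0.5283, -0.0161, 0.1857]
orientation: [1.606, 2.231, 0.544]
contact_force: [-13.7, -1.0, 19.8]
grip_width: 0.0169
gripper_force: 51.4
```

```bash
python3 s.py -.005 .678
```

```text
8.2 F [  2.23  -1.8  -23.88] M [ 0.7   0.55 -0.13] 0.016896583038748678 [-0.47  0.17  0.48  2.34 -0.89  0.23  1.14]
(array([-0.04, -1.57,  0.81]), array([-0.68, -0.23, -0.19]))
```

>>> step_arm(
  moves=[
    {"rx":0,"ry":0,"rz":4,"dx":0,"dy":0,"dz":0,"gripper":-1},
    {"rx":0,"ry":0,"rz":4,"dx":0,"dy":0,"dz":0,"gripper":-1},
    {"rx":0,"ry":0,"rz":4,"dx":0,"dy":0,"dz":0,"gripper":-1},
    {"rx":0,"ry":0,"rz":4,"dx":0,"dy":0,"dz":0,"gripper":-1},
    {"rx":0,"ry":0,"rz":0,"dx":0,"dy":0,"dz":0,"gripper":-1},
    {"rx":0,"ry":0,"rz":0,"dx":0,"dy":0,"dz":0,"gripper":-1},
  ],
)

```text
clock: 8.95
tcp_pos: [0.5284, -0.0161, 0.1858]
orientation: [1.929, 2.019, 0.615]
contact_force: [-14.7, -0.9, 19.3]
grip_width: 0.0174
gripper_force: 51.5
```

```bash
python3 s.py -.005 .957
```

```text
8.95 F [  1.77  -3.49 -23.93] M [0.78 0.34 0.01] 0.017395954961571352 [-0.53  0.17  0.55  2.34 -0.94  0.24  0.91]
(array([-0.48, -1.64,  0.78]), array([-0.7 , -0.04, -0.1 ]))
```

>>> step_arm(
  moves=[
    {"rx":0,"ry":0,"rz":5,"dx":0,"dy":0,"dz":0.1,"gripper":-1},
    {"rx":0,"ry":0,"rz":5,"dx":0,"dy":0,"dz":0.1,"gripper":-1},
    {"rx":0,"ry":0,"rz":5,"dx":0,"dy":0,"dz":0.1,"gripper":-1},
    {"rx":0,"ry":0,"rz":5,"dx":0,"dy":0,"dz":0.1,"gripper":-1},
    {"rx":0,"ry":0,"rz":5,"dx":0,"dy":0,"dz":0.1,"gripper":-1},
    {"rx":0,"ry":0,"rz":5,"dx":0,"dy":0,"dz":0.1,"gripper":-1},
    {"rx":0,"ry":0,"rz":5,"dx":0,"dy":0,"dz":0.1,"gripper":-1},
    {"rx":0,"ry":0,"rz":5,"dx":0,"dy":0,"dz":0.1,"gripper":-1},
  ],
)

```text
clock: 9.95
tcp_pos: [0.529, -0.0162, 0.1852]
orientation: [2.626, 1.294, 0.753]
contact_force: [-15.5, -1.4, 23.1]
grip_width: 0.0171
gripper_force: 51.7
```

```bash
python3 s.py -.005 1.655
```

```text
9.95 F [ -0.23  -2.88 -27.7 ] M [ 0.79 -0.3  -0.14] 0.017122192913231173 [-0.67  0.19  0.72  2.35 -1.05  0.27  0.32]
(array([-1.43, -1.26, -0.01]), array([-0.54,  0.41, -0.27]))
```

Pressing at 28 N is enough, so I'll keep turning without pressing further.

>>> step_arm(
  moves=[
    {"rx":0,"ry":0,"rz":5,"dx":0,"dy":0,"dz":0,"gripper":-1},
    {"rx":0,"ry":0,"rz":5,"dx":0,"dy":0,"dz":0,"gripper":-1},
    {"rx":0,"ry":0,"rz":5,"dx":0,"dy":0,"dz":0,"gripper":-1},
    {"rx":0,"ry":0,"rz":5,"dx":0,"dy":0,"dz":0,"gripper":-1},
    {"rx":0,"ry":0,"rz":5,"dx":0,"dy":0,"dz":0,"gripper":-1},
    {"rx":0,"ry":0,"rz":5,"dx":0,"dy":0,"dz":0,"gripper":-1},
  ],
)

```text
clock: 10.7
tcp_pos: [0.5292, -0.0164, 0.1852]
orientation: [-2.966, -0.588, -0.8]
contact_force: [-13.6, -1.9, 22.2]
grip_width: 0.017
gripper_force: 51.7
```

```bash
python3 s.py -.005 2.178
```

```text
10.7 F [ -0.69  -1.31 -26.04] M [ 0.46 -0.59 -0.17] 0.01702499676249461 [-0.77  0.21  0.85  2.35 -1.13  0.31 -0.12]
(array([-1.92, -0.67, -0.07]), array([-0.25,  0.62, -0.32]))
```

>>> step_arm(
  moves=[
    {"rx":0,"ry":0,"rz":4,"dx":0,"dy":0,"dz":0,"gripper":-1},
    {"rx":0,"ry":0,"rz":3,"dx":0,"dy":0,"dz":0,"gripper":-1},
    {"rx":0,"ry":0,"rz":3,"dx":0,"dy":0,"dz":0,"gripper":-1},
    {"rx":0,"ry":0,"rz":0,"dx":0,"dy":0,"dz":0,"gripper":-1},
  ],
)

```text
clock: 11.2
tcp_pos: [0.5292, -0.0166, 0.1851]
orientation: [-2.965, -0.326, -0.784]
contact_force: [-13.4, -2.1, 23.0]
grip_width: 0.0171
gripper_force: 51.7
```

```bash
python3 s.py -.005 2.353
```

```text
11.2 F [ -0.37  -0.86 -26.68] M [ 0.38 -0.58 -0.15] 0.017107088005562487 [-0.81  0.22  0.89  2.35 -1.15  0.32 -0.27]
(array([-2.  , -0.48, -0.12]), array([-0.12,  0.66, -0.17]))
```

>>> step_arm(
  moves=[
    {"rx":0,"ry":0,"rz":2,"dx":0,"dy":0,"dz":0,"gripper":-1},
    {"rx":0,"ry":0,"rz":2,"dx":0,"dy":0,"dz":0,"gripper":-1},
    {"rx":0,"ry":0,"rz":0,"dx":0,"dy":0,"dz":0,"gripper":-1},
  ],
)

```text
clock: 11.58
tcp_pos: [0.5296, -0.0165, 0.1853]
orientation: [-2.958, -0.222, -0.777]
contact_force: [-12.8, -1.2, 21.7]
grip_width: 0.0168
gripper_force: 52.2
```

```bash
python3 s.py -.005 2.423
```

```text
11.575 F [ -0.48  -1.63 -25.18] M [ 0.11 -0.47 -0.31] 0.016769131889695952 [-0.82  0.22  0.9   2.35 -1.16  0.32 -0.33]
(array([-2.42, -0.38, -0.13]), array([-0.05,  0.64, -0.1 ]))
```

>>> step_arm(
  moves=[
    {"rx":0,"ry":0,"rz":2,"dx":0,"dy":0,"dz":0,"gripper":-1},
    {"rx":0,"ry":0,"rz":2,"dx":0,"dy":0,"dz":0,"gripper":-1},
    {"rx":0,"ry":0,"rz":0,"dx":0,"dy":0,"dz":0,"gripper":-1},
  ],
)

```text
clock: 11.95
tcp_pos: [0.5292, -0.0165, 0.185]
orientation: [-2.949, -0.122, -0.767]
contact_force: [-13.1, -2.4, 21.7]
grip_width: 0.0171
gripper_force: 68.6
```

```bash
python3 s.py -.005 2.493
```

```text
11.95 F [ -0.92  -0.44 -25.41] M [ 0.22 -0.56 -1.01] 0.01709225880753706 [-0.83  0.23  0.92  2.35 -1.17  0.33 -0.39]
(array([-1.94, -0.14, -0.22]), array([-0.01,  0.69,  0.04]))
```

The torque rise to 1 N m shows the handle is at its stop. I'll ease the press, release and back off.

>>> step_arm(
  moves=[
    {"rx":0,"ry":0,"rz":-1,"dx":0,"dy":0,"dz":-3,"gripper":-1},
    {"rx":0,"ry":0,"rz":-1,"dx":0,"dy":0,"dz":-3,"gripper":-1},
    {"rx":0,"ry":0,"rz":0,"dx":0,"dy":0,"dz":0,"gripper":0},
    {"rx":0,"ry":0,"rz":0,"dx":0,"dy":0,"dz":0,"gripper":0.5},
    {"rx":0,"ry":0,"rz":0,"dx":0,"dy":0,"dz":0,"gripper":0.8},
    {"rx":0,"ry":0,"rz":0,"dx":0,"dy":0,"dz":0,"gripper":0.8},
    {"rx":0,"ry":0,"rz":0,"dx":0,"dy":0,"dz":0,"gripper":0.8},
    {"rx":0,"ry":0,"rz":0,"dx":0,"dy":0,"dz":-10,"gripper":0.8},
    {"rx":0,"ry":0,"rz":0,"dx":0,"dy":0,"dz":-20,"gripper":0.8},
    {"rx":0,"ry":0,"rz":0,"dx":0,"dy":0,"dz":-20,"gripper":0.8},
    {"rx":0,"ry":0,"rz":0,"dx":0,"dy":0,"dz":-20,"gripper":0.8},
    {"rx":0,"ry":0,"rz":0,"dx":0,"dy":0,"dz":-20,"gripper":0.8},
    {"rx":0,"ry":0,"rz":0,"dx":0,"dy":0,"dz":0,"gripper":0.8},
  ],
)

```text
clock: 13.58
tcp_pos: [0.488, -0.0217, 0.2495]
orientation: [-2.951, -0.176, -0.741]
contact_force: [0.3, 0.1, -0.1]
grip_width: 0.0772
gripper_force: 0.0
```

```bash
python3 s.py 0 2.45; python3 - <<'E'
from h import *
ims=[]
p1=pose(0,2.356)[0]
for n in("scene","top"):
    im=r.grab_frame(n); cx,cy=proj(n,p1)[0].astype(int)
    ims.append(cv2.resize(im[cy-80:cy+80,cx-80:cx+80],(400,400),interpolation=cv2.INTER_CUBIC))
cv2.imwrite("pics/c2.png",np.hstack(ims))
E
```

```text
13.575 F [ 0.22 -0.02  0.26] M [-0.04 -0.5   0.02] 0.07715065943472804 [-1.01 -0.14  0.96  2.35  0.02  0.38 -1.49]
(array([ 4.26,  4.21, 75.14]), array([-0.75,  1.43, -0.53]))
```

View pics/c2.png

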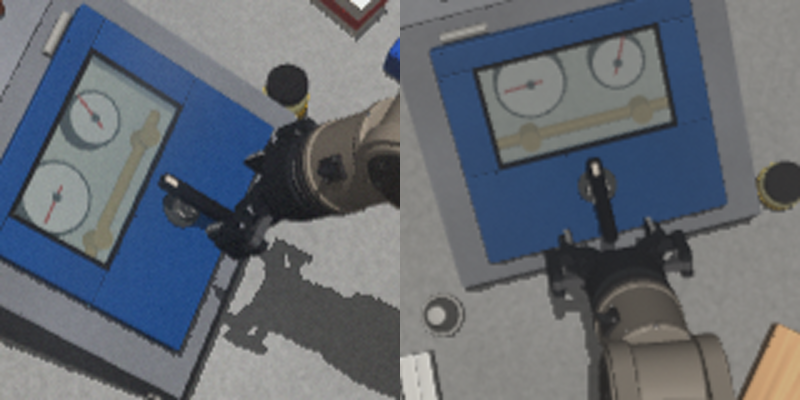

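The door lies flush, the bar is in line with the slope with its white mark at the upper end, and the gripper is clear.

```bash
python3 -c "
from bench import r
print(r.hand_in())"
```

```text
the job is handed in; nothing more can be done
None
```

I closed the door onto its gasket, turned the T-handle clockwise to its stop, let go with the gripper clear and handed the job in at about 14 s; the hand-in gave no verdict.

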